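# Close the vacuum leak tester on a sample can

## Robot

A 6-joint arm with a two-finger parallel gripper is mounted at the origin on the work surface. World frame = base frame: x ahead of the robot, y to its left, z up, the work surface at z = 0. Lengths are in mm, angles in rad, forces in N, time in s.
With the tool pointing down it reaches from about 300 to 775 mm from the base axis. Payload 14.6 kg.
Tool frame: the origin (TCP) lies between the finger pads; the fingertips stand 19 mm ahead of it and the grasp point (between the pads) is the TCP; z points along the fingers, y is the line along which they close (so a half turn about z gives the same grasp; the last joint's range is limited). The gripper opens to 94 mm and grips with 3 to 60 N. Pads are 16 mm wide; open, the fingers measure 119 mm over their backs; the gripper's body (75 mm by 177 mm) begins 78 mm behind the grasp point.
Start: joints at [1.131, 0.3, 1.521, -0, 1.321, -0.067], TCP at [200.32, 512.212, 224.446] pointing down, gripper open.
Joint ranges: [-3.03, 3.03], [-0.79, 2.21], [0.23, 2.52], [-1.04, 4.18], [0, 3.07], [-2.55, 2.55]. Speed limits (rad/s): [2.22, 2.22, 2.57, 3.14, 3.14, 3.14].

## Interface

Orientations are given as [roll, pitch, yaw] about the fixed x, y, z axes, in that order (R = Rz(yaw) Ry(pitch) Rx(roll)).
In Python, from cell import monitor, imaging, job, find_in, trace gives the robot as it stands. The module is installed in compiled form; this text tells all that it offers.
- The arm moves only by the tool arm_command, never from a script. Its argument "steps" is a list of rows, each a list of 5 numbers: the opening, from 0 (shut) to 1 (fully open), then the shift along the tool's x, y, z in mm, then the turn about the tool's z in degrees. In form: [[gripper, dx, dy, dz, turn], ...]. A call has 1 to 20 rows; each row is the pose to reach, as a shift and turn from the pose commanded when the call began, along the tool's axes at that moment; what a row does not reach only later rows make up. A row lasts 1/8 s, in which the tool goes at most 62.5 mm and 10.7 degrees, less where a joint would pass 70% of its speed; a pose out of reach is approached as far as the arm can. A call with a gripper value outside its range is refused whole. The fingers move at their own pace and stop on an object; "force" is the grip in N (left out, the last holds). Time passes only in rows, so rows that repeat a pose let the fingers close. It gives the time, the measured TCP pose, the force, the opening and the grip force at its end, in the units of the state.
- monitor.read_state(): the state, without advancing time (a new reading comes with each control period).
- imaging.camera(name): name is "scene" or "top" or "wrist"; returns a dict with "img" (420x560x3 uint8, red, green, blue), "mtx" (3x3 intrinsics, pixels), "view" (4x4, takes a point from world to camera coordinates). Camera axes: x right, y down, z forward; pixel columns grow to the right and rows downward; lengths in mm; the calibration is good to about 2 mm. A picture is of the moment at which its call begins. There is no depth.
- job.sign_off(): hands the job in; it is judged then, once.
Trained networks look in a picture, given as the dict that the camera call returned (one of the last four; its "shot" number tells which), for a name from the list of things; names that differ only in an ending like _2 or _b are one class to them, and where a whole thing is asked for, a point or a joint stands for the part that bears it (a point fixed in the world has none). Each returns a list of dicts, best first, with "p" (0 to 1); they miss things now and then, are a little off and sometimes report something else, mostly with a low value. They report only what shows in the picture. A call takes as long as a camera call. They do not tell look-alikes from the thing itself.
- find_in(picture, target): "rect" ([centre column, centre row, width, height] in pixels, round what is visible of it).
- trace(picture, target): "region" (420x560 bool, what is visible of it) and "rect" ([centre column, centre row, width, height] in pixels, round what is visible of it).
The state is a dict: "clock": time; "joints": joint angles; "qd": joint speeds; "effort": joint torques, N m; "eef_pos": TCP position; "eef_rot": TCP orientation; "wrist_force": force on the tool from outside, world axes, zero at the start; "moment": the same for the moment, N m; "finger_gap": finger opening in mm; "finger_force": force on a finger pad.
Only numpy, scipy, OpenCV 4.12 (cv2) and the standard library are available. Lean on these libraries where they do the work, as an engineer would, in place of code of your own. Each camera call takes 0.05 s, during which the arm holds its last target. There are 200 camera calls.

## Task

Leak-test the small labelled can: stand it upright in the open chamber of the vacuum tester, then set the loose blue lid on top, slide it over the two locating pins, hidden under it, until it drops on, and press it down until the rubber seal is squashed fully home. Finish while still holding the lid pressed down, so that the pump can be started. Leave the other cans and things on the table where they are.

Things in the scene. Friction and masses are not known exactly. Their poses are not given: they have to be found in the camera images.
- can_mid (a point): The sample can: upright gold food can 54 mm in diameter and 80 mm high with a black label, a red band and a round red sample sticker on its top end, about 0.2 kg. It stands on the table among two plain gold cans of the same size. The point is its centre, 40 mm above its underside; z is its axis, pointing to the top end.
- tester: The vacuum leak tester, fixed to the table: an open-topped aluminium box 236 (its x) x 170 (its y) mm outside, 110 mm high to the rim, with a gauge and a red-levered valve sticking out 50 mm from its +x end, well below the rim. Origin: centre of its underside on the table; x lies along its long side, z up. The chamber inside is 164 (x) x 128 (y) mm, centred, its floor 20 mm above the table, 90 mm deep to the rim.
- tester_floor (a point): Centre of the chamber's floor, 20 mm above the table; axes as the tester's.
- tester_seat (a point): Centre of the chamber's mouth in the plane of the metal rim, 110 mm above the table; axes as the tester's. The lid is fully home when the middle of its underside is here.
- pin_near (a point): Tip of one of the two brass locating pins, 12 mm in diameter with tapered noses, that stand 16 mm up from the rim (9 mm above the top of the uncompressed seal): on the tester's long centre line, 103 mm from its centre towards its -x end.
- pin_far (a point): Tip of the other locating pin, the same, 103 mm from the centre towards the tester's +x end.
- seal (a joint): Compression of the black rubber seal, a rectangular ring that stands 7 mm proud of the rim around the mouth: 0 free, 0.007 (m) squashed fully home, level with the metal rim. It is springy, about 2 N per mm: the lid's own weight squashes it by only 2 to 3.5 mm, fully home takes a further push of some 7 to 10 N, and it rises again when let go.
- lid_seat (a point): The lid, loose, lying flat on the table with its handle up: a blue plastic plate 236 (x) x 170 (y) x 24 (z) mm, about 0.65 kg. The point is the centre of its underside; x lies along its long side, z up. In the underside, unseen from above, are two round blind bores 16 mm wide and 18 mm deep on its long centre line, 103 mm either side of the centre, which go over the pins, and between them a 150 x 114 mm pocket, also 18 mm deep. It fits either way round.
- lid_grip (a point): Centre of the lid's pull handle, 68 mm above the lid's underside: a straight aluminium bar along the lid's x, 126 mm long, 16 mm wide and 18 mm high, with a 35 mm gap between its underside and the plate, on a leg at each end (legs at 49 to 63 mm from the middle). Axes as the lid's.
- gold_a_mid (a point): Centre of a plain gold can, 54 mm in diameter, 80 mm high, standing upright: leave it.
- gold_b_mid (a point): Centre of the other plain gold can, the same size: leave it.
- big_a: Large labelled can, 73 mm in diameter and 110 mm high, beyond the working area: leave it. Origin: centre of its underside.
- big_b: Another large labelled can, the same: leave it. Origin: centre of its underside.
- paste_jar: White screw-top paste jar, 84 mm in diameter and 85 mm high: leave it. Origin: centre of its underside.
- tape: Roll of paper tape lying flat, 90 mm in diameter and 25 mm high: leave it. Origin: centre of its underside.
- paste_brush: Red-handled paste brush 200 mm long, lying on the table: leave it. Origin: under its middle; x along its length.
There are look-alikes about, which are no part of the job. What is shaped like the part that bears can_mid but pink is not meant.

How it is judged:
By the outcome, as a careful person would: the job done as asked, in the order asked, and still so for the second after the job is handed in, while the arm keeps its last pose, push and grip.
It also fails if it takes over 56 s, if anything falls off the work surface, if the arm or the gripper's body presses on something with over 40 N, if the wrist force passes 120 N, or if a joint passes its speed limit or range.

## Working session

There is one attempt and no reset: what is moved stays moved. The work goes in short steps, Python scripts to look and compute and a tool call to move; the robot and the scene stay as the last step left them, time stands still between calls to the robot, and variables do not carry over. Pictures are saved under pics/ and viewed, at most 10 in all, crops included, and the job is handed in when it is done.

Besides the shell and the picture viewer there is one more tool, called as name(argument=value, ...), one argument or row to a line, values as JSON. arm_command: Moves the arm, as the interface text tells. Its arguments: {"type":"object","properties":{"steps":{"type":"array","items":{"type":"array","items":{"type":"number"}}},"force":{"type":"number"}},"required":["steps"]}

```bash
mkdir -p pics; cat > h.py <<'E'
import numpy as np, cv2
from cell import monitor, imaging, job, find_in, trace
def ray(p,u,v,z):
    R=p["view"][:3,:3]; t=p["view"][:3,3]; c=-R.T@t
    d=R.T@np.linalg.solve(p["mtx"],[u,v,1.0]); return c+d*(z-c[2])/d[2]
def proj(p,P):
    q=p["view"][:3,:3]@np.array(P,float)+p["view"][:3,3]; q=p["mtx"]@q; return q[:2]/q[2]
def save(p,n): cv2.imwrite("pics/"+n,p["img"][:,:,::-1])
E
python3 - <<'E'
from h import *
np.set_printoptions(precision=1,suppress=True)
s=monitor.read_state(); print(s)
a=imaging.camera("top"); b=imaging.camera("scene")
cv2.imwrite("pics/a.png",cv2.resize(a["img"][:,:,::-1],(800,600))); save(b,"b.png")
for p in(a,b):
  R=p["view"][:3,:3]; print(p["mtx"],-R.T@p["view"][:3,3])
  for n in["can_mid","gold_a_mid","tester","lid_seat","lid_grip","pin_near","seal"]:
    try: print(n,[(round(r["p"],2),np.round(r["rect"],1)) for r in find_in(p,n)][:4])
    except Exception as e: print(n,e)
E
```

```text
{'clock': 0.0, 'joints': array([ 1.1,  0.3,  1.5,  0. ,  1.3, -0.1]), 'qd': array([-0., -0., -0., -0., -0.,  0.]), 'effort': array([  0. , -53.2, -35.3,   0.1,   0. ,  -0. ]), 'eef_pos': array([200.2, 512. , 223.9]), 'eef_rot': array([-3.1, -0. ,  2.8]), 'wrist_force': array([-0.3, -0.4, -0. ]), 'moment': array([ 0., -0.,  0.]), 'finger_force': 0.0, 'finger_gap': 93.79953773782863}
[[503.2   0.  286.4]
 [  0.  503.2 210.3]
 [  0.    0.    1. ]] [ 446.    27.2 1528.2]
can_mid [(0.7, array([204.4, 266.1,  19.9,  20.9])), (0.68, array([235.3, 283.6,  20.2,  18.4])), (0.58, array([237.6, 244.7,  23. ,  17.4]))]
gold_a_mid []
tester [(0.59, array([298.9, 237.6,  83.1, 107. ]))]
lid_seat [(0.81, array([404.2, 243.5,  65.6,  82.6]))]
lid_grip [(0.72, array([403.7, 246.5,  72.8,  86.3]))]
pin_near [(0.84, array([300.9, 241. ,  82.8, 109.6]))]
seal [(0.89, array([301.7, 245.7,  63.2,  73.7]))]
[[473.1   0.  276.5]
 [  0.  473.1 219.9]
 [  0.    0.    1. ]] [1413.6  444.7 1077.3]
can_mid [(0.96, array([381.5, 220.9,  20.6,  30.3])), (0.74, array([343.3, 225.4,  21. ,  33.5])), (0.65, array([356.6, 200.9,  19.9,  29.2]))]
gold_a_mid [(0.9, array([418.5, 250.9,  27.3,  33.4]))]
tester [(0.31, array([270.9, 285.3,  35. ,  41. ]))]
lid_seat [(0.65, array([200.9, 187.2,  81.4,  64.5])), (0.41, array([286.1, 205.1,  72.2,  86. ]))]
lid_grip [(0.79, array([199.6, 185.9,  82.4,  64.1]))]
pin_near [(0.74, array([285.6, 204.8,  72.6,  86.3]))]
seal [(0.86, array([287.2, 190.8,  59.3,  49. ]))]
```

View pics/a.png

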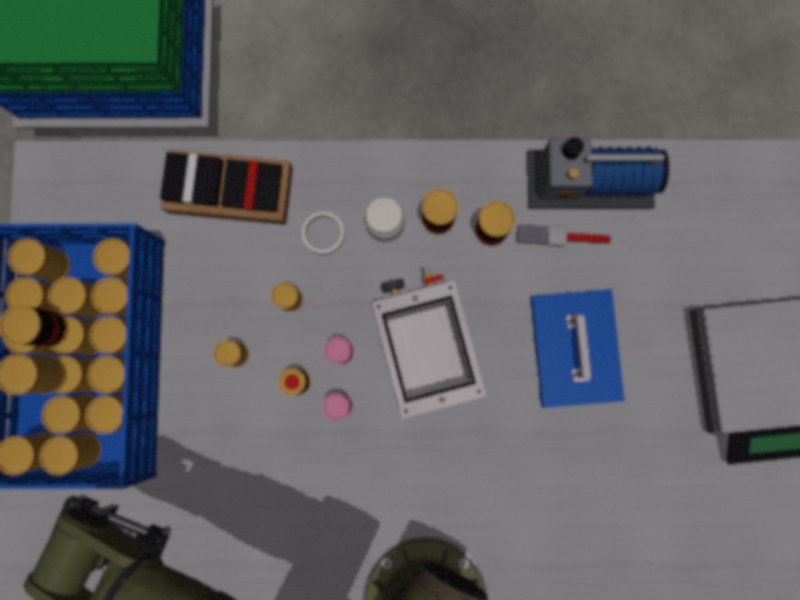

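View pics/b.png

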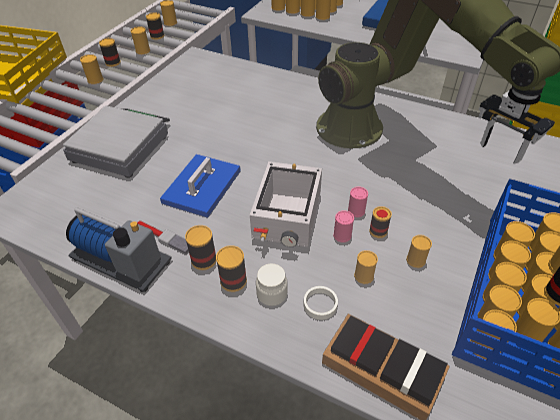

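The top view shows the stickered sample can at about (205,267) in original pixels, next to two pink look-alikes. The tester is at (300,244) with its gauge end (+x) facing away from the robot, and the lid is at (404,243).

```bash
python3 - <<'E'
from h import *
np.set_printoptions(precision=1,suppress=True)
a=imaging.camera("top"); b=imaging.camera("scene")
def rectw(p,mask,z,n):
    pts=np.argwhere(mask)[:,::-1]
    W=np.array([ray(p,u,v,z)[:2] for u,v in pts],np.float32)
    r=cv2.minAreaRect(W); print(n,r, len(pts)); return W
for p in(a,b):
    hsv=cv2.cvtColor(p["img"],cv2.COLOR_RGB2HSV)
    t=trace(p,"lid_seat"); print([(x["p"],x["rect"]) for x in t]); rectw(p,t[0]["region"],24,"lid24")
    t=trace(p,"seal"); print([(x["p"],x["rect"]) for x in t]); rectw(p,t[0]["region"],117,"seal117")
    u0,v0=(205,267) if p is a else (381,221)
    red=((hsv[...,0]<8)|(hsv[...,0]>172))&(hsv[...,1]>150)
    m=np.zeros_like(red); m[v0-20:v0+(20 if p is a else -2),u0-20:u0+20]=1
    w=rectw(p,red&m,80,"sticker"); print(w.mean(0))
    for n in ["gold_a_mid","can_mid"]:
      print(n,[ray(p,*x["rect"][:2],60 if p is a else 40) for x in find_in(p,n)])
E
```

```text
[(0.84, [403.5, 245.2, 68.2, 80.7]), (0.54, [226.9, 164.2, 34.1, 31.7])]
lid24 ((513.8595581054688, -317.96044921875), (237.80291748046875, 173.97732543945312), 4.532731056213379) 4606
[(0.66, [299.6, 246.0, 64.5, 72.0])]
seal117 ((509.2615051269531, -5.7503662109375), (184.47630310058594, 147.46556091308594), 14.584845542907715) 704
sticker ((445.3951416015625, 267.4856262207031), (23.108470916748047, 22.746379852294922), 89.9290771484375) 69
[445.4 267.5]
gold_a_mid [array([497.9, 390.3,  60. ])]
can_mid [array([444.2, 263.8,  60. ]), array([397.6, 176.3,  60. ]), array([511.9, 177.4,  60. ]), array([510.5,  -5.3,  60. ]), array([ 762.8, -142.9,   60. ])]
[(0.96, [199.1, 184.8, 83.6, 59.1])]
lid24 ((525.3536987304688, -315.19775390625), (260.08941650390625, 182.6356658935547), 4.575052738189697) 2871
[(0.78, [285.3, 191.7, 60.0, 50.5])]
seal117 ((513.28125, -6.573760986328125), (190.31956481933594, 150.71627807617188), 14.633097648620605) 597
sticker ((450.2158508300781, 267.64984130859375), (29.123836517333984, 27.19801139831543), 56.43708801269531) 64
[450.  267.5]
gold_a_mid [array([503.7, 398.6,  40. ])]
can_mid [array([395.6, 173.1,  40. ]), array([509.2, 180.7,  40. ]), array([443. , 269.4,  40. ]), array([498.4, -14.1,  40. ])]
```

```bash
cat >> h.py <<'E'
from scipy.spatial.transform import Rotation as Ro
def to(P,yaw=None):
    s=monitor.read_state(); R=Ro.from_euler("xyz",s["eef_rot"]).as_matrix()
    y=np.degrees(np.arctan2(R[1,0],R[0,0]))
    d=R.T@(np.array(P)-s["eef_pos"])
    print("t",s["clock"],"pos",s["eef_pos"],"yaw",y,"j",s["joints"],"shift",d,"turn",None if yaw is None else (-(yaw-y)+180)%360-180)
E
python3 - <<'E'
from h import *
np.set_printoptions(precision=2,suppress=True)
to([447,267,200],194.6)
p=imaging.camera("wrist"); R=p["view"][:3,:3]; print(-R.T@p["view"][:3,3],R,p["mtx"])
E
```

```text
t 1.3 pos [200.31 512.22 224.45] yaw 158.64009053632424 j [ 1.13  0.3   1.52  0.    1.32 -0.07] shift [-319.06 -138.52   24.44] turn -35.95990946367576
[137.45 536.67 384.68] [[ 0.36  0.93 -0.  ]
 [ 0.91 -0.35  0.24]
 [ 0.22 -0.09 -0.97]] [[378.04   0.   281.99]
 [  0.   378.04 205.92]
 [  0.     0.     1.  ]]
```

arm_command(
  steps=[
    [1, -319, -139, 0, -36],
    [1, -319, -139, 0, -36],
    [1, -319, -139, 0, -36],
    [1, -319, -139, 0, -36],
    [1, -319, -139, 0, -36],
    [1, -319, -139, 0, -36],
    [1, -319, -139, 0, -36],
    [1, -319, -139, 0, -36],
    [1, -319, -139, 0, -36],
    [1, -319, -139, 0, -36],
  ],
)

```text
clock: 2.6
eef_pos: [446.2, 267.4, 224.6]
eef_rot: [3.142, 0.0, -2.885]
wrist_force: [0.3, 0.0, -0.5]
finger_gap: 94.4
finger_force: 0.0
```

```bash
python3 - <<'E'
from h import *
np.set_printoptions(precision=2,suppress=True)
to([447,267,200],194.6)
p=imaging.camera("wrist"); save(p,"w1.png")
hsv=cv2.cvtColor(p["img"],cv2.COLOR_RGB2HSV)
red=(((hsv[...,0]<8)|(hsv[...,0]>172))&(hsv[...,1]>150)).astype(np.uint8)
n,l,st,c=cv2.connectedComponentsWithStats(red)
for i in range(1,n):
  if st[i,4]>150: print(st[i],c[i],ray(p,*c[i],80))
E
```

```text
t 2.6 pos [446.22 267.35 224.56] yaw -165.27331600795614 j [ 0.47  0.23  1.6   0.    1.3  -1.36] shift [-0.66 -0.54 24.56] turn 0.1266839920438656
[ 264  180   37   36 1052] [281.99 197.52] [445.86 266.22  80.  ]
```

View pics/w1.png

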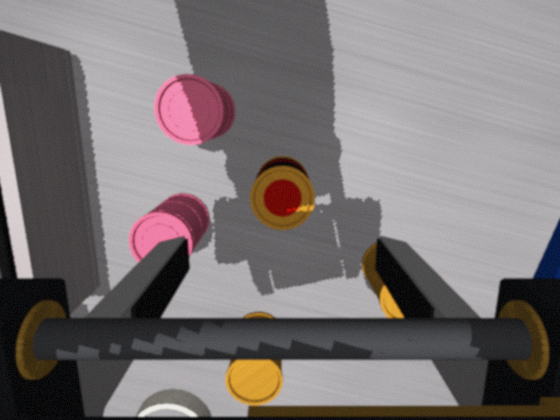

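The sticker centre is at (282,198), which gives world (446,266). The fingers have clear space on both sides, so I'll descend and grip.

arm_command(
  steps=[
    [1, 0.5, -1, 60, 0],
    [1, 0.5, -1, 120, 0],
    [1, 0.5, -1, 160, 0],
    [1, 0.5, -1, 169, 0],
    [1, 0.5, -1, 169, 0],
    [1, 0.5, -1, 169, 0],
    [0.4, 0.5, -1, 169, 0],
    [0.4, 0.5, -1, 169, 0],
    [0.4, 0.5, -1, 169, 0],
    [0.4, 0.5, -1, 169, 0],
    [0.4, 0.5, -1, 169, 0],
  ],
  force=25,
)

```text
clock: 4.03
eef_pos: [446.6, 265.6, 55.5]
eef_rot: [3.141, 0.0, -2.886]
wrist_force: [-0.0, 0.7, 0.7]
finger_gap: 53.4
finger_force: 25.0
```

arm_command(
  steps=[
    [0.4, 0, 0, -30, 0],
    [0.4, 0, 0, -80, 0],
    [0.4, 0, 0, -140, 0],
    [0.4, 0, 0, -180, 0],
    [0.4, 0, 0, -180, 0],
  ],
)

```text
clock: 4.65
eef_pos: [447.3, 265.8, 237.9]
eef_rot: [3.141, 0.005, -2.886]
wrist_force: [0.6, 0.4, -3.3]
finger_gap: 53.8
finger_force: 25.0
```

```bash
python3 - <<'E'
from h import *
np.set_printoptions(precision=2,suppress=True)
to([510.5,-6,235],194.6)
print(monitor.read_state()["wrist_force"],monitor.read_state()["finger_gap"])
E
```

```text
t 4.65 pos [447.25 265.81 237.89] yaw -165.35778885579555 j [ 0.47  0.22  1.59 -0.    1.33 -1.36] shift [   7.53 -278.98    2.61] turn 0.04221114420442973
[ 0.62  0.38 -3.28] 53.78090450426644
```

arm_command(
  steps=[
    [0.4, 2, -50, 0, 0],
    [0.4, 4, -105, 0, 0],
    [0.4, 5, -165, 0, 0],
    [0.4, 6, -220, 0, 0],
    [0.4, 7, -260, 0, 0],
    [0.4, 7, -279, 0, 0],
    [0.4, 7, -279, 0, 0],
    [0.4, 7, -279, 0, 0],
    [0.4, 7, -279, 0, 0],
  ],
)

```text
clock: 5.78
eef_pos: [510.1, -5.2, 235.3]
eef_rot: [3.141, -0.0, -2.885]
wrist_force: [0.5, 0.1, -2.6]
finger_gap: 53.7
finger_force: 25.0
```

```bash
python3 - <<'E'
from h import *
np.set_printoptions(precision=2,suppress=True)
to([510.5,-6,235],194.6)
p=imaging.camera("wrist"); save(p,"w2.png")
R=Ro.from_euler("z",14.6,degrees=True).as_matrix()
for c in ([-103,0,126],[103,0,126],[82,64,110],[82,-64,110],[-82,64,110],[-82,-64,110]): print(c,proj(p,R@c+[510.5,-6,0]))
E
```

```text
t 5.775 pos [510.13  -5.21 235.3 ] yaw -165.2820582079355 j [-0.08  0.2   1.62  0.    1.32 -1.91] shift [-0.16 -0.86  0.3 ] turn 0.11794179206447097
[-103, 0, 126] [282.54  59.99]
[103, 0, 126] [281.76 333.81]
[82, 64, 110] [359.19 300.5 ]
[82, -64, 110] [204.54 300.02]
[-82, 64, 110] [370.72  94.08]
[-82, -64, 110] [194.2   93.59]
```

View pics/w2.png

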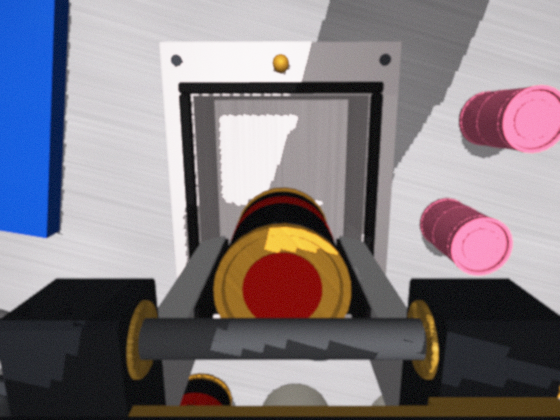

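The near pin shows at (281,62), where I predicted (282.5,60), so the tester estimate is good. I'll lower the can.

arm_command(
  steps=[
    [0.4, 0, -0.5, 50, 0],
    [0.4, 0, -0.5, 100, 0],
    [0.4, 0, -0.5, 140, 0],
    [0.4, 0, -0.5, 154, 0],
    [0.4, 0, -0.5, 158, 0],
    [0.4, 0, -0.5, 159, 0],
    [0.4, 0, -0.5, 159.5, 0],
    [0.4, 0, -0.5, 159.5, 0],
  ],
)

```text
clock: 6.82
eef_pos: [510.7, -6.7, 76.6]
eef_rot: [-3.141, 0.001, -2.886]
wrist_force: [0.0, -0.8, -3.0]
finger_gap: 54.3
finger_force: 25.0
```

arm_command(
  steps=[
    [0.7, 0, 0, 0, 0],
    [0.7, 0, 0, 0, 0],
    [0.7, 0, 0, 0, 0],
    [0.7, 0, 0, 0, 0],
    [0.7, 0, 0, -20, 0],
    [0.7, 0, 0, -70, 0],
    [0.7, 0, 0, -120, 0],
    [0.7, 0, 0, -150, 0],
    [0.7, 0, 0, -150, 0],
    [0.7, 0, 0, -150, 0],
  ],
)

```text
clock: 8.07
eef_pos: [510.0, -6.7, 224.8]
eef_rot: [3.141, -0.001, -2.886]
wrist_force: [0.0, 0.3, 0.6]
finger_gap: 66.1
finger_force: 0.0
```

```bash
python3 - <<'E'
from h import *
np.set_printoptions(precision=2,suppress=True)
to([515,-318,235],184.5)
# camera 67mm ahead along tool x; put it over the tester centre: TCP +67 away
p=imaging.camera("wrist"); save(p,"w3.png")
E
```

```text
t 8.075 pos [510.02  -6.7  224.76] yaw -165.36249994254393 j [-0.08  0.21  1.63  0.    1.3  -1.91] shift [  73.86 -302.46  -10.3 ] turn 10.137500057456066
```

View pics/w3.png

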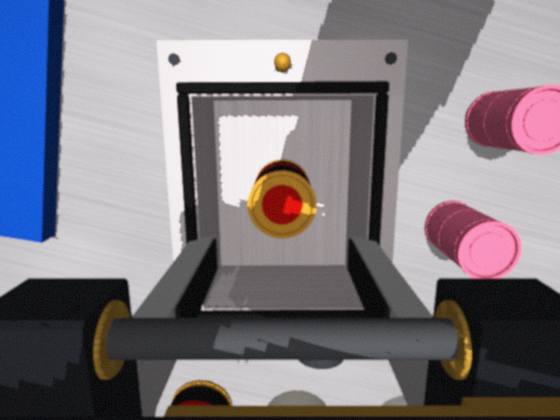

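The can stands upright mid-chamber. I'll back out so the wrist camera sees both pins.

arm_command(
  steps=[
    [0.7, -40, 0, -30, 0],
    [0.7, -90, 0, -60, 0],
    [0.7, -110, 0, -70, 0],
    [0.7, -110, 0, -70, 0],
    [0.7, -110, 0, -70, 0],
    [0.7, -110, 0, -70, 0],
  ],
)

```text
clock: 8.88
eef_pos: [616.1, 20.8, 295.5]
eef_rot: [3.141, -0.001, -2.886]
wrist_force: [0.1, -0.7, -0.2]
finger_gap: 65.8
finger_force: 0.0
```

```bash
python3 - <<'E'
from h import *
np.set_printoptions(precision=2,suppress=True)
to([515,-318,235],184.5)
p=imaging.camera("wrist"); save(p,"w4.png")
hsv=cv2.cvtColor(p["img"],cv2.COLOR_RGB2HSV)
R=Ro.from_euler("z",14.6,degrees=True).as_matrix(); W=[]
for c in ([-103,0,122],[103,0,122]):
  q=proj(p,R@c+[510.5,-6,0]); print("pred",q)
  m=((hsv[...,0]>10)&(hsv[...,0]<32)&(hsv[...,1]>110)).astype(np.uint8)
  n,l,st,ce=cv2.connectedComponentsWithStats(m)
  for i in range(1,n):
    if np.hypot(*(ce[i]-q))<30 and st[i,4]>20: print(st[i],ce[i],ray(p,*ce[i],120),ray(p,*ce[i],124)); W.append(ray(p,*ce[i],121))
if len(W)==2: d=W[1]-W[0]; print((W[0]+W[1])/2,np.hypot(*d[:2]),np.degrees(np.arctan2(d[1],d[0])))
E
```

```text
t 8.875 pos [616.11  20.82 295.47] yaw -165.37673693010782 j [-0.03  0.41  1.21 -0.    1.52 -1.85] shift [ 183.32 -302.33   60.57] turn 10.123263069892175
pred [284.46 -79.25]
pred [283.88 184.93]
[278 178  11  13 117] [283.01 184.17] [610.06  19.12 120.  ] [609.35  18.93 124.  ]
```

View pics/w4.png

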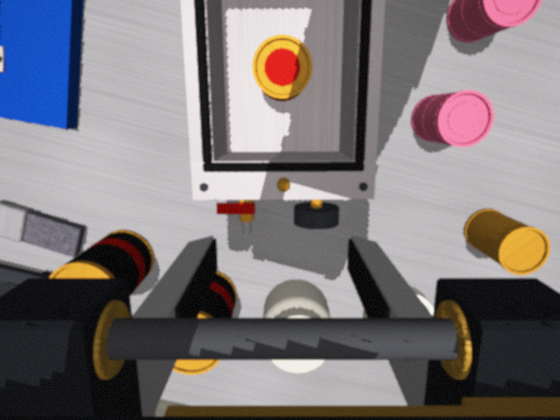

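```bash
python3 - <<'E'
from h import *
np.set_printoptions(precision=2,suppress=True)
p=imaging.camera("wrist"); s=monitor.read_state()
def T(R,t): M=np.eye(4); M[:3,:3]=R; M[:3,3]=t; return M
Rt=Ro.from_euler("xyz",s["eef_rot"]).as_matrix()
C=p["view"]@T(Rt,s["eef_pos"])   # tool->cam
np.save("C.npy",C)
R3=Ro.from_euler("xyz",[np.pi,0,np.radians(-165.362)]).as_matrix()
v=C@np.linalg.inv(T(R3,[510.02,-6.70,224.76])); q=dict(view=v,mtx=p["mtx"])
im=cv2.imread("pics/w3.png")[:,:,::-1]; hsv=cv2.cvtColor(im,cv2.COLOR_RGB2HSV)
m=((hsv[...,0]>10)&(hsv[...,0]<32)&(hsv[...,1]>110)).astype(np.uint8)
n,l,st,ce=cv2.connectedComponentsWithStats(m)
for i in range(1,n):
  if np.hypot(*(ce[i]-[282.5,61]))<20 and st[i,4]>20:
    W=ray(q,*ce[i],121); print(st[i],ce[i],W); d=np.array([609.9,19.1,121])-W; print((W+[609.9,19.1,121])/2,np.hypot(*d[:2]),np.degrees(np.arctan2(d[1],d[0])))
to([530,-318,295],184.5)
E
```

```text
[275  53  15  19 225] [282.06  61.77] [412.4  -33.19 121.  ]
[511.15  -7.04 121.  ] 204.30682328535795 14.829012375448148
t 8.975 pos [616.38  20.88 295.9 ] yaw -165.37283417225456 j [-0.03  0.41  1.2  -0.    1.52 -1.85] shift [ 169.15 -306.09    0.92] turn 10.127165827745443
```

arm_command(
  steps=[
    [0.7, 15, -50, 0, 5],
    [0.7, 40, -105, 0, 10],
    [0.7, 70, -160, 0, 10],
    [0.7, 100, -215, 0, 10],
    [0.7, 120, -265, 0, 10],
    [0.7, 140, -300, 0, 10],
    [0.7, 142, -312, 0, 10],
    [0.7, 142, -312, 0, 10],
    [0.7, 142, -312, 0, 10],
    [0.7, 142, -312, 0, 10],
    [0.7, 142, -312, 0, 10],
  ],
)

```text
clock: 10.35
eef_pos: [558.6, -316.0, 296.1]
eef_rot: [-3.141, 0.0, -3.06]
wrist_force: [-1.0, -0.2, 0.1]
finger_gap: 65.7
finger_force: 0.0
```

```bash
python3 - <<'E'
from h import *
np.set_printoptions(precision=2,suppress=True)
to([513,-320,68],184.5)
p=imaging.camera("wrist"); save(p,"w5.png")
R=Ro.from_euler("z",4.5,degrees=True).as_matrix()
print([proj(p,R@c+[513,-320,0]) for c in ([-63,-8,77],[-63,8,77],[63,8,77],[63,-8,77])])
hsv=cv2.cvtColor(p["img"],cv2.COLOR_RGB2HSV)
W=[]
m=((hsv[...,1]<70)&(hsv[...,2]>120)).astype(np.uint8); m[:20]=0
n,l,st,ce=cv2.connectedComponentsWithStats(m)
for i in range(1,n):
  if st[i,4]>300:
    pts=np.argwhere(l==i)[:,::-1]; w=np.array([ray(p,*x,77)[:2] for x in pts],np.float32)
    print(st[i],cv2.minAreaRect(w))
E
```

```text
t 10.35 pos [ 558.57 -316.01  296.14] yaw -175.30990582674946 j [-0.57  0.48  1.12  0.    1.55 -2.22] shift [ 45.8   -0.22 228.13] turn 0.190094173250543
[array([274.67,  69.1 ]), array([291.53,  69.17]), array([290.31, 198.74]), array([274.75, 198.68])]
[    0    20   418   295 46638] ((564.7489624023438, -409.3287048339844), (300.2043762207031, 433.7535095214844), 4.706229209899902)
[ 527   42   33  251 4016] ((533.6792602539062, -53.165367126464844), (258.5331726074219, 31.324975967407227), 14.56493854522705)
[ 266   72   32  130 2661] ((515.6115112304688, -321.631591796875), (125.99339294433594, 29.728473663330078), 4.251704692840576)
[  375   137   121   178 10298] ((596.6031494140625, -137.53485107421875), (145.29376220703125, 135.89944458007812), 42.33317565917969)
[ 198  237  169   81 8124] ((663.63330078125, -308.42254638671875), (93.51667785644531, 186.91136169433594), 4.778265953063965)
[ 323  360   67   46 2357] ((787.8165283203125, -210.90823364257812), (60.9362907409668, 79.63712310791016), 4.805695056915283)
```

View pics/w5.png

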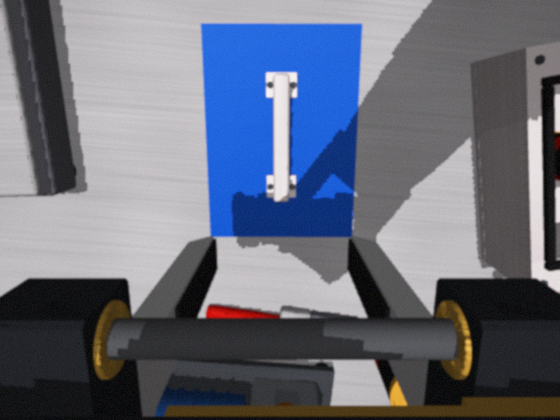

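```bash
python3 - <<'E'
from h import *
np.set_printoptions(precision=2,suppress=True)
p=imaging.camera("wrist")
hsv=cv2.cvtColor(p["img"],cv2.COLOR_RGB2HSV)
m=((hsv[...,0]>100)&(hsv[...,0]<125)&(hsv[...,1]>150)); m[245:]=0; m[:,:180]=0; m[:,375:]=0
w=np.array([ray(p,u,v,24)[:2] for v,u in np.argwhere(m)],np.float32); print(cv2.minAreaRect(w))
L=[]
for v in range(105,168,3):
  c=np.where((hsv[v,260:305,1]<70)&(hsv[v,260:305,2]>120))[0]+260
  L.append(ray(p,(c.min()+c.max())/2,v,77)); 
L=np.array(L); k=np.polyfit(L[:,0],L[:,1],1); print(np.degrees(np.arctan(k[0])),np.polyval(k,515.6),len(c))
to([515.3,-320,68],184.5)
E
```

```text
((516.5550537109375, -321.7297058105469), (234.5485382080078, 168.54705810546875), 4.636165618896484)
4.779723000312424 -321.34430619923404 15
t 10.45 pos [ 558.45 -316.32  296.02] yaw -175.33395661145943 j [-0.57  0.48  1.12 -0.    1.55 -2.22] shift [ 43.32  -0.14 228.01] turn 0.16604338854057232
```

arm_command(
  steps=[
    [0.7, 20, -1, 50, 0],
    [0.7, 42.5, -1.5, 110, 0],
    [0.7, 42.5, -1.5, 170, 0],
    [0.7, 42.5, -1.5, 215, 0],
    [0.7, 42.5, -1.5, 228, 0],
    [0.7, 42.5, -1.5, 228, 0],
    [0.7, 42.5, -1.5, 228, 0],
    [0, 42.5, -1.5, 228, 0],
    [0, 42.5, -1.5, 228, 0],
    [0, 42.5, -1.5, 228, 0],
    [0, 42.5, -1.5, 228, 0],
    [0, 42.5, -1.5, 228, 0],
    [0, 42.5, -1.5, 228, 0],
  ],
  force=60,
)

```text
clock: 12.08
eef_pos: [516.1, -321.4, 67.9]
eef_rot: [3.141, -0.0, -3.061]
wrist_force: [-1.2, 1.4, 0.2]
finger_gap: 15.5
finger_force: 60.0
```

arm_command(
  steps=[
    [0, 0, 0, -15, 0],
    [0, 0, 0, -50, 0],
    [0, 0, 0, -100, 0],
    [0, 0, 0, -132, 0],
    [0, 0, 0, -132, 0],
    [0, 0, 0, -132, 0],
  ],
)

```text
clock: 12.82
eef_pos: [515.5, -321.2, 198.1]
eef_rot: [3.14, -0.002, -3.061]
wrist_force: [-0.5, 0.0, -7.5]
finger_gap: 15.7
finger_force: 60.0
```

```bash
python3 - <<'E'
from h import *
np.set_printoptions(precision=2,suppress=True)
to([511.1,-7,200],194.7); s=monitor.read_state(); print(s["wrist_force"],s["moment"])
E
```

```text
t 12.825 pos [ 515.45 -321.24  198.13] yaw -175.362408648262 j [-0.62  0.45  1.38 -0.    1.32 -2.27] shift [-21.06 313.57  -1.37] turn -10.062408648262021
[-0.47  0.03 -7.47] [ 0.07  0.01 -0.02]
```

arm_command(
  steps=[
    [0, 0, 15, -20, 0],
    [0, 0, 50, -30, 0],
    [0, -5, 95, -30, -2],
    [0, -8, 145, -30, -5],
    [0, -12, 195, -30, -8],
    [0, -16, 240, -30, -10],
    [0, -19, 280, -30, -10],
    [0, -21, 305, -30, -10],
    [0, -21, 313, -30, -10],
    [0, -21, 313.5, -30, -10],
    [0, -21, 313.5, -30, -10],
    [0, -21, 313.5, -30, -10],
  ],
)

```text
clock: 14.32
eef_pos: [511.6, -8.1, 229.9]
eef_rot: [-3.142, -0.0, -2.887]
wrist_force: [0.8, 0.4, -6.9]
finger_gap: 15.6
finger_force: 60.0
```

```bash
python3 - <<'E'
from h import *
np.set_printoptions(precision=2,suppress=True)
to([511.1,-7,200],194.7); s=monitor.read_state(); print(s["wrist_force"],s["moment"])
p=imaging.camera("wrist"); save(p,"w6.png")
hsv=cv2.cvtColor(p["img"],cv2.COLOR_RGB2HSV)
L=[]
for v in range(0,420,1):
  c=np.where((hsv[v,:,0]>100)&(hsv[v,:,0]<125)&(hsv[v,:,1]>150))[0]
  if v%30==0 and len(c): print(v,c.min(),c.max())
E
```

```text
t 14.325 pos [511.65  -8.12 229.92] yaw -165.4176044543942 j [-0.09  0.21  1.62 -0.    1.31 -1.91] shift [ 0.25  1.22 29.92] turn -0.11760445439415435
[ 0.77  0.41 -6.88] [ 0.05  0.03 -0.  ]
30 113 451
60 116 448
90 119 445
120 122 441
150 125 438
180 128 435
210 131 433
240 134 430
270 137 427
360 254 309
390 250 314
```

View pics/w6.png

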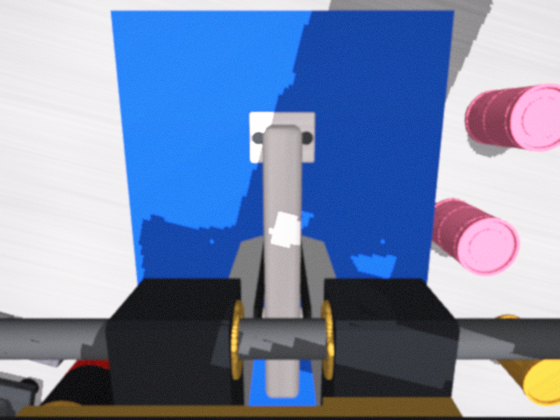

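The lid hangs level and symmetric about column 282, with its near edge at row 11 for checking the along-bar offset.

```bash
python3 - <<'E'
from h import *
np.set_printoptions(precision=2,suppress=True)
p=imaging.camera("wrist"); s=monitor.read_state(); R=Ro.from_euler("xyz",s["eef_rot"]).as_matrix()
hsv=cv2.cvtColor(p["img"],cv2.COLOR_RGB2HSV)
b=(hsv[...,0]>100)&(hsv[...,0]<125)&(hsv[...,1]>150)
for u in (130,200,280,360,430):
  v=np.where(b[:100,u])[0].min()-.5; print(u,v,R.T@(ray(p,u,v,s["eef_pos"][2]-44)-s["eef_pos"]))
for u,v in((112.5,30),(451.5,30),(136.5,270),(427.5,270)): print(R.T@(ray(p,u,v,s["eef_pos"][2]-44)-s["eef_pos"]))
to([511.1,-7,200],194.7)
E
```

```text
130 10.5 [117.34 -76.15  44.02]
200 10.5 [117.34 -41.55  44.02]
280 10.5 [117.35  -2.02  44.02]
360 10.5 [117.35  37.48  44.02]
430 10.5 [117.35  72.03  44.02]
[108.43 -85.75  44.01]
[108.46  83.58  44.02]
[-20.33 -85.41  44.  ]
[-20.15  83.36  44.  ]
t 14.425 pos [511.64  -7.91 229.91] yaw -165.4030605456535 j [-0.09  0.21  1.62 -0.    1.31 -1.91] shift [ 0.29  1.01 29.91] turn -0.10306054565347722
```

arm_command(
  steps=[
    [0, 0.8, 2, 10, 0],
    [0, 0.8, 2, 25, 0],
    [0, 0.8, 2, 32, 0],
    [0, 0.8, 2, 34, 0],
    [0, 0.8, 2, 36, 0],
    [0, 0.8, 2, 38, 0],
    [0, 0.8, 2, 38, 0],
  ],
)

```text
clock: 15.3
eef_pos: [510.4, -5.7, 192.0]
eef_rot: [-3.142, 0.0, -2.886]
wrist_force: [0.2, 1.2, -7.0]
finger_gap: 15.4
finger_force: 60.0
```

```bash
python3 - <<'E'
from h import *
np.set_printoptions(precision=2,suppress=True)
to([510.4,-6.2,178],194.75); s=monitor.read_state(); print(s["wrist_force"],s["moment"],s["eef_rot"])
E
```

```text
t 15.3 pos [510.37  -5.7  191.97] yaw -165.3598332059181 j [-0.08  0.24  1.67  0.    1.23 -1.91] shift [ 0.1  -0.49 13.97] turn -0.10983320591810752
[ 0.22  1.19 -7.05] [ 0.06 -0.02  0.02] [-3.14  0.   -2.89]
```

arm_command(
  steps=[
    [0, 0, 0, 2, 0],
    [0, 0, 0, 4, 0],
    [0, 0, 0, 6, 0],
    [0, 0, 0, 6, 0],
  ],
)

```text
clock: 15.8
eef_pos: [510.3, -5.7, 185.8]
eef_rot: [3.141, -0.0, -2.886]
wrist_force: [0.6, -0.6, -6.9]
finger_gap: 15.6
finger_force: 60.0
```

arm_command(
  steps=[
    [0, 0, 0, 2, 0],
    [0, 0, 0, 4, 0],
    [0, 0, 0, 6, 0],
    [0, 0, 0, 7, 0],
    [0, 0, 0, 8, 0],
    [0, 0, 0, 8, 0],
    [0, 0, 0, 8, 0],
  ],
)

```text
clock: 16.68
eef_pos: [510.6, -5.7, 178.6]
eef_rot: [-3.141, 0.001, -2.886]
wrist_force: [-4.5, 0.1, 5.2]
finger_gap: 15.4
finger_force: 60.0
```

arm_command(
  steps=[
    [0, 0.5, 0, 0.5, 0],
    [0, 0.5, 0, 1, 0],
    [0, 0.5, 0, 1.5, 0],
    [0, 0.5, 0, 1.5, 0],
    [0, 0.5, 0, 1.5, 0],
  ],
)

```text
clock: 17.3
eef_pos: [510.5, -5.7, 177.9]
eef_rot: [-3.141, 0.003, -2.886]
wrist_force: [-4.7, 1.0, 12.1]
finger_gap: 15.4
finger_force: 60.0
```

arm_command(
  steps=[
    [0, 0.5, 0, 0.5, 0],
    [0, 0.5, 0, 1, 0],
    [0, 0.5, 0, 1, 0],
    [0, 0.5, 0, 1, 0],
  ],
)

```text
clock: 17.8
eef_pos: [510.5, -5.8, 177.8]
eef_rot: [-3.141, 0.004, -2.886]
wrist_force: [-4.4, 2.9, 20.8]
finger_gap: 15.9
finger_force: 60.0
```

```bash
python3 - <<'E'
from h import *
np.set_printoptions(precision=3,suppress=True)
for i in range(4):
  p=imaging.camera("wrist"); s=monitor.read_state(); print(s["eef_pos"],s["wrist_force"],s["moment"],s["eef_rot"],s["finger_gap"])
R=Ro.from_euler("xyz",s["eef_rot"]).as_matrix()
hsv=cv2.cvtColor(p["img"],cv2.COLOR_RGB2HSV)
b=(hsv[...,0]>100)&(hsv[...,0]<125)&(hsv[...,1]>150)
for u in (130,200,280,360,430):
  v=np.where(b[:100,u])[0].min()-.5; print(u,v)
for v in (30,270): c=np.where(b[v])[0]; print(v,c.min(),c.max())
q=imaging.camera("scene"); i=q["img"][130:270,200:370]; cv2.imwrite("pics/s7.png",cv2.resize(i[:,:,::-1],(680,560),interpolation=cv2.INTER_CUBIC))
E
```

```text
[510.553  -5.745 177.836] [-4.394  1.673 19.861] [ 0.544  0.978 -0.058] [-3.141  0.004 -2.886] 15.636362946668068
[510.53   -5.732 177.834] [-4.343  2.784 20.416] [0.517 0.935 0.047] [-3.141  0.004 -2.886] 15.158119801640547
[510.522  -5.718 177.831] [-4.801  2.32  20.193] [0.554 1.    0.034] [-3.141  0.004 -2.886] 15.793244256958653
[510.517  -5.727 177.833] [-5.544  2.206 21.37 ] [ 0.558  0.978 -0.008] [-3.141  0.004 -2.886] 15.630211656102306
130 9.5
200 9.5
280 9.5
360 9.5
430 9.5
30 113 452
270 137 427
```

View pics/s7.png

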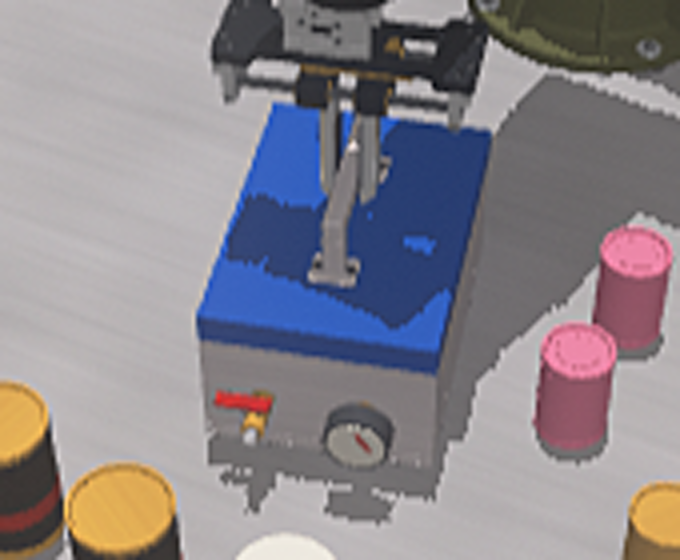

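arm_command(
  steps=[
    [0, 0.5, 0.2, 0.3, 0],
    [0, 1, 0.2, 0.6, 0],
    [0, 1, 0.2, 0.6, 0],
    [0, 1, 0.2, 0.6, 0],
  ],
)

```text
clock: 18.55
eef_pos: [510.5, -5.7, 177.8]
eef_rot: [-3.14, 0.007, -2.886]
wrist_force: [3.3, 3.3, 21.9]
finger_gap: 15.7
finger_force: 60.0
```

```bash
python3 - <<'E'
from h import *
np.set_printoptions(precision=3,suppress=True)
p=imaging.camera("wrist"); s=monitor.read_state(); print(s["clock"],s["eef_pos"],s["wrist_force"],s["moment"],s["eef_rot"],s["finger_gap"])
E
```

```text
18.6 [510.499  -5.744 177.812] [ 1.891  4.236 20.563] [ 0.764 -0.061  0.033] [-3.14   0.007 -2.886] 15.80268337269038
```

arm_command(
  steps=[
    [0, 0, 0.2, 0.3, 0],
    [0, 0, 0.3, 0.6, 0],
    [0, 0, 0.3, 0.6, 0],
    [0, 0, 0.3, 0.6, 0],
  ],
)

```text
clock: 19.1
eef_pos: [510.5, -5.7, 177.8]
eef_rot: [-3.139, 0.008, -2.886]
wrist_force: [-0.1, 0.6, 27.9]
finger_gap: 15.6
finger_force: 60.0
```

```bash
python3 - <<'E'
from h import *
np.set_printoptions(precision=3,suppress=True)
p=imaging.camera("wrist"); s=monitor.read_state(); print(s["clock"],s["eef_pos"],s["wrist_force"],s["moment"],s["eef_rot"],s["finger_gap"])
if 10<s["wrist_force"][2]<38 and s["eef_pos"][2]<178.2: print(job.sign_off())
E
```

```text
19.15 [510.509  -5.735 177.805] [-0.506  0.573 27.45 ] [ 0.324  0.383 -0.016] [-3.139  0.008 -2.886] 15.623487630476134
the job is handed in; nothing more can be done
None
```

The job is handed in at 19 s of the 56 s allowed. The sample can stands upright in the chamber, the lid is on over both pins, and the arm is holding it down against the hard stop with about 27 N on the wrist.

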